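# Unlock the tong holder's ratchet and put its toothed bar to soak

## Robot

A 6-joint arm with a two-finger parallel gripper is mounted at the origin on the work surface. World frame = base frame: x ahead of the robot, y to its left, z up, the work surface at z = 0. Lengths are in m, angles in rad, forces in N, time in s.
With the tool pointing down it reaches from about 0.375 to 0.975 m from the base axis. Payload 3.8 kg.
Tool frame: the origin (TCP) lies at the very end of the fingers, on their centre line; the grasp point (between the pads) lies 19 mm behind it; z points along the fingers, y is the line along which they close (so a half turn about z gives the same grasp; the last joint's range is limited). The gripper opens to 85 mm and grips with 20 to 120 N. Pads are 22 mm wide; open, the fingers measure 114 mm over their backs; the gripper's body (76 mm by 85 mm) begins 54 mm behind the grasp point. The pads swing forward as they close: fully open they stand 13 mm farther back than shut.
Start: joints at [1.154, 0.264, 1.604, -0, 1.274, -0.037], TCP at [0.25, 0.627, 0.231] pointing down, gripper open.
Joint ranges: [-2.63, 2.63], [-0.94, 2.18], [0.31, 2.57], [-1.31, 4.45], [0, 2.66], [-2.55, 2.55]. Speed limits (rad/s): [2.57, 2.57, 3.14, 3.14, 3.14, 3.14].

## Interface

Orientations are given as a rotation vector (axis times angle).
In Python, from workcell import * gives the robot as it stands.
- The arm moves only by the shell command python3 -m crank 'ROWS' [OPENING] [FORCE]. ROWS is JSON, a list that holds one entry, the list of rows, each a list of 6 numbers: the shift along the tool's x, y, z in cm, then the turn, a rotation vector about the tool's x, y, z in rad. In form: [[[dx, dy, dz, ax, ay, az], ...]]. A call has 1 to 8 rows; each row shifts and turns the commanded pose from where the row before left it, along the tool's axes as they then stand; what a row does not reach is not made up. A row lasts 1/12 s, in which the tool goes at most 41.7 mm and 7.16 degrees, less where a joint would pass 70% of its speed; a pose out of reach is approached as far as the arm can. A call with a gripper value outside its range is refused whole. OPENING is the finger opening in cm, from 0 to 8.54, set as the call begins (- or left out, the last holds). The fingers move at their own pace and stop on an object; FORCE is the grip in N (left out, the last holds). Time passes only in rows, so rows that do not move let the fingers close. It gives the time, the measured TCP pose, the force, the opening and the grip force at its end, in the units of the state.
- read_state(): the state, without advancing time (a new reading comes with each control period).
- read_camera(name): name is "scene" or "top" or "wrist"; returns the picture (420x560x3 uint8, blue, green, red); there is no depth.
- camera_model(name): a dict with "camera_matrix" (3x3 intrinsics, pixels), "R" (3x3) and "t" (3): a world point X has camera coordinates R X + t. Camera axes: x right, y down, z forward; pixel columns grow to the right and rows downward; lengths in m; the calibration is good to about 2 mm. A picture is of the moment at which its call begins: read the wrist's pose just before it. camera_model takes no time and is no camera call; for the wrist camera it gives the pose at the moment of the call.
- finish_job(): hands the job in; it is judged then, once.
The state is a dict: "time": time; "q": joint angles; "joint_vel": joint speeds; "joint_torque": joint torques, N m; "tool_pos": TCP position; "tcp_rot": TCP orientation; "wrist_force": force on the tool from outside, world axes, zero at the start; "torque": the same for the moment, N m; "width": opening from 0.0 (shut) to 1.0 (fully open); "grip_force": force on a finger pad.
Only numpy, scipy, OpenCV 4.12 (cv2) and the standard library are available. Lean on these libraries where they do the work, as an engineer would, in place of code of your own. Each camera call takes 0.05 s, during which the arm holds its last target. There are 200 camera calls.

## Task

The toothed locking bar of the tong holder needs soaking. Lift its ratchet pawl well clear and leave it up, then draw the bar straight out of its sloped sleeve without wrenching it against the pawl, and stand the bar foot down in the glass measuring jug, setting it down gently rather than dropping it. Leave the jug standing in its place and the other things alone.

Things in the scene. Friction and masses are not known exactly. Their poses are not given: they have to be found in the camera images.
- holder: Fixed steel tong holder, base 150 x 120 x 12 mm, origin under its centre, z up. The bar leans 30 deg towards its -x side: axis foot to handle (-0.5, 0, 0.866). The 68 mm sleeve starts at the bar's foot, at (0, 0, 30) mm; the bar has 1-2 mm play and so leans 30-33 deg. Ears 40 mm wide over all carry the pawl behind the bar, to 135 mm up the bar. Grey tongs in clips lie behind (along y, 200 mm, under 50 mm high).
- pawl_hinge (a point): The pawl's hinge axis, parallel to the holder's y, on the holder at (-42, 0, 150) mm in its frame.
- pawl (a joint): Ratchet pawl angle, rad: 0 engaged, bail level; 1.0 bail fully lifted. Clear of the bar from about 0.2; lift it well past that, to 0.5 or more. The hinge is stiff (0.09 N m friction) and stays where it is left. Engaged, it lets the bar out only about 3 mm, then locks it.
- bail (a point): Middle of the pawl's bail handle: a steel rod 12 mm thick, 90 mm long along the holder's y, 70 mm behind the hinge (holder +x) when level, joined to the hinge by a flat arm at each end (80 mm free between). It moves on a 70 mm arc, up and then forward.
- bar: Loose toothed aluminium bar, 200 mm long, 0.18 to 0.35 kg; origin at the centre of its foot, z along the bar from foot to handle, teeth on +x. Stem 24 mm wide (y), 17 mm thick over the teeth, the foot rounded, so that it does not stand by itself but leans over onto a jug rim when let go. The top 28 mm is a crosspiece 80 mm wide (along y) and 16 mm thick (x).
- bar_grip (a point): Centre of the bar's crosspiece, 186 mm above the foot along the bar; pinch it across its 16 mm thickness with the tool along the bar. The sleeve is rigid and holds the bar within 1-2 mm, so a grasp a little off centre presses it sideways: give way to the sideways force while drawing it.
- jug: Loose clear glass measuring jug, 0.7 kg, 120 mm high, 112 mm across at the rim, 100 mm at the base, wall 4 mm, inside floor 6 mm up, loop handle on its own +y side reaching 94 mm from the axis; origin at the centre of its underside, z up.
- canister: White ceramic storage jar with a wooden lid, 90 mm across, 120 mm high; origin at the centre of its underside. Bystander.
- plate: White ceramic plate 220 mm across, 22 mm high; origin under its centre. Bystander.
- pan: Closed dark waffle pan 140 x 220 x 55 mm with two steel handles, one above the other, towards its -y, reaching 260 mm from its centre; origin under its centre. Bystander.
- rack: Chrome wire cooling rack, fixed, 180 x 250 x 32 mm; origin under its centre. Bystander.

How it is judged:
On the way, in this order (a step that is already met when the one before it is completed fails the run):
1. the pawl is lifted clear (past 0.4 rad) with the bar still home in its sleeve (foot within 15 mm of its start) (value of joint pawl above 0.4 rad and distance of bar from where it was at the start of the episode below 0.015 m), for 0.2 s.
2. the bar is drawn out along its sleeve: foot 75 mm or more from its start, 30 degree lean kept within 12 degrees (distance of bar from where it was at the start of the episode above 0.075 m and angle between the y axis of bar and the y axis of holder, either way round below 0.25 rad and angle between bar's own z axis and vertical between 0.31 and 0.74 rad), for 0.05 s.
At the end, for the whole second after the job is handed in: The bar stands foot down at rest in the jug (foot within 30 mm of the jug's underside level and inside its wall, leaning less than 43 degrees), the jug upright and within 50 mm of where it stood, the pawl left lifted past 0.3 rad (horizontal distance between bar and jug below 0.052 m and z of bar in the frame of jug between 0 and 0.03 m and angle between bar's own z axis and vertical below 0.75 rad and linear speed of bar below 0.03 m/s and angular speed of bar below 0.2 rad/s and angle between jug's own z axis and vertical below 0.1 rad and distance of jug from where it was at the start of the episode below 0.05 m and value of joint pawl above 0.3 rad); the robot touches nothing.
It fails at once if the bar is wrenched against the pawl (over 25 N) while still in its sleeve (contact force between bar and pawl above 25 N and distance of bar from where it was at the start of the episode below 0.065 m).
It fails at once if the bar is rammed against the jug (over 100 N) (contact force between bar and jug above 100 N).
It fails at once if the bar is dropped: let go over or in the jug with its foot more than 40 mm above the inside floor (horizontal distance between bar and jug below 0.06 m and z of bar in the frame of jug above 0.046 m and contact force between the fingers and bar below 0.1 N).
It fails at once if the jug is tipped more than 20 degrees (angle between jug's own z axis and vertical above 0.35 rad).
It fails at once if the canister, plate or pan is pushed more than 30 mm (distance of any of canister, plate, pan from where it was at the start of the episode above 0.03 m).
It also fails if it takes over 64 s, if anything falls off the work surface, if the arm or the gripper's body presses on something with over 40 N, if the wrist force passes 120 N, or if a joint passes its speed limit or range.

## Working session

There is one attempt and no reset: what is moved stays moved. The work goes in short steps, Python scripts to look and compute and a shell command to move; the robot and the scene stay as the last step left them, time stands still between calls to the robot, and variables do not carry over. Pictures are saved under pics/ and viewed, at most 10 in all, crops included, and the job is handed in when it is done.

```bash
mkdir -p pics; ls; python3 - <<'E'
from workcell import *
import cv2
for n in("scene","top"):
    cv2.imwrite(f"pics/{n}0.png",read_camera(n))
    m=camera_model(n);print(n,m)
s=read_state();print(s)
E
```

```text
pics
scene {'camera_matrix': array([[394.9660522 ,   0.        , 283.40256183],
       [  0.        , 394.9660522 , 205.14373718],
       [  0.        ,   0.        ,   1.        ]]), 'R': array([[-0.86319862,  0.50418195,  0.02624302],
       [ 0.2522151 ,  0.47567426, -0.8426871 ],
       [-0.43735075, -0.72078746, -0.53776367]]), 't': array([0.55451663, 0.02909572, 1.35407751])}
top {'camera_matrix': array([[401.37361298,   0.        , 282.98262866],
       [  0.        , 401.37361298, 207.02101005],
       [  0.        ,   0.        ,   1.        ]]), 'R': array([[ 0.02390569, -0.9995783 , -0.01648434],
       [-0.99764435, -0.02279243, -0.06470121],
       [ 0.06429821,  0.01799223, -0.99776852]]), 't': array([-0.11868345,  0.57170517,  1.19984867])}
{'time': 0.1, 'q': array([ 1.15412694e+00,  2.64709577e-01,  1.60527120e+00, -2.00665265e-05,
        1.27371674e+00, -3.68979063e-02]), 'joint_vel': array([ 0.00146165, -0.00078849, -0.00214761,  0.00133922,  0.00322198,
       -0.00013817]), 'joint_torque': array([ 5.39728317e-04, -5.16706753e+01, -3.68590593e+01,  1.26508877e-05,
        6.17367201e-03, -3.38587633e-06]), 'tool_pos': array([0.24995805, 0.62627818, 0.2300469 ]), 'tcp_rot': array([-0.59287001, -3.08467877,  0.00322797]), 'wrist_force': array([-0.66437622,  0.01838547,  0.27071962]), 'torque': array([-3.37609618e-05,  1.97917026e-02, -9.92769398e-05]), 'grip_force': 0.0, 'width': 1.0024492625353356}
```

View pics/scene0.png

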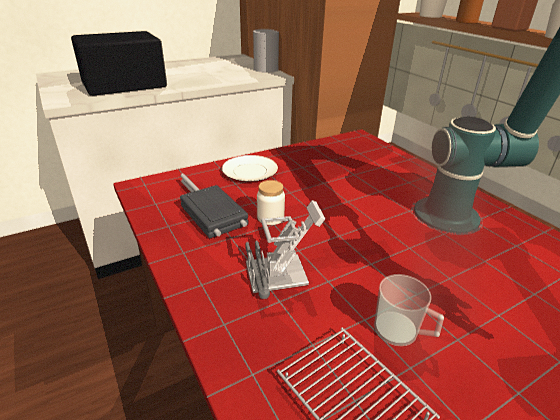

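View pics/top0.png

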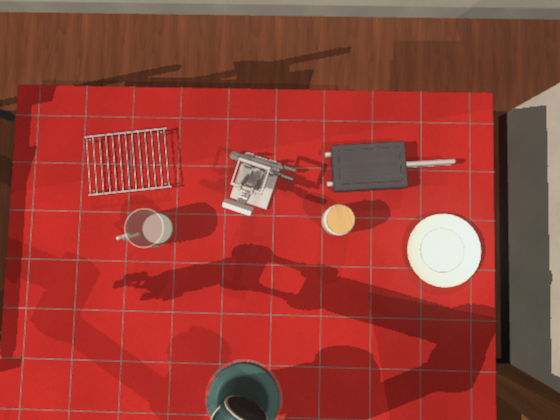

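Scene: the holder is at about (285,265) with its crosspiece at (315,215), and the jug at (403,310). Top: the holder is at (250,180), crosspiece (238,208), jug (150,228). I'll enlarge both.

```bash
python3 - <<'E'
import cv2,numpy as np
t=cv2.imread("pics/top0.png")[140:260,100:310]
s=cv2.imread("pics/scene0.png")[195:355,235:455]
a=cv2.resize(t,(525,300),interpolation=cv2.INTER_CUBIC)
cv2.imwrite("pics/c1.png",cv2.resize(t[5:80,110:205],None,fx=8,fy=8,interpolation=cv2.INTER_CUBIC))
cv2.imwrite("pics/c2.png",cv2.resize(s[0:105,0:110],None,fx=5.5,fy=5.5,interpolation=cv2.INTER_CUBIC))
E
```

```text
(no output)
```

View pics/c1.png

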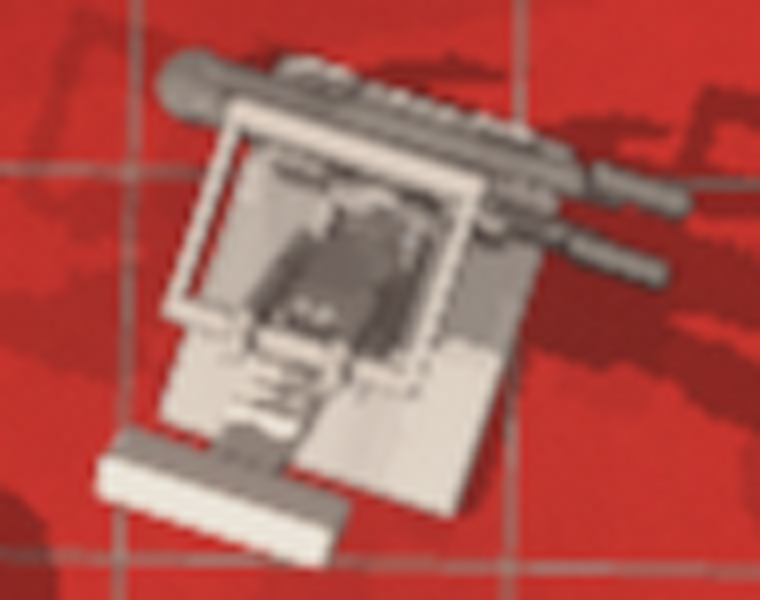

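View pics/c2.png

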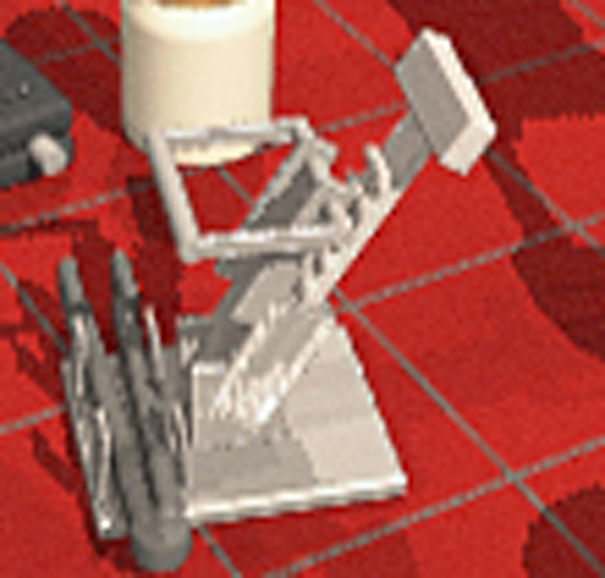

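c1 (origin pixel (210,145), ×8): bail corners (237,105) and (485,185), hinge corners (166,310) and (415,385), crosspiece end face centred at (218,510), base front corners (165,415) and (450,515). c2 (origin (235,195), ×5.5): bail ends (155,142) and (190,250). Next I'll cast rays and look at the jug.

```bash
cat > h.py <<'E'
import numpy as np,cv2
from workcell import *
from scipy.spatial.transform import Rotation as Ro
def ray(n,px,m=None):
    m=m or camera_model(n);R,t=m["R"],m["t"]
    d=R.T@np.linalg.solve(m["camera_matrix"],[px[0],px[1],1.]);return -R.T@t,d
def onz(n,px,z,m=None):
    c,d=ray(n,px,m);return c+d*(z-c[2])/d[2]
def proj(m,X):
    p=m["camera_matrix"]@(m["R"]@np.asarray(X)+m["t"]);return p[:2]/p[2]
E
python3 - <<'E'
from h import *
np.set_printoptions(precision=4,suppress=True)
f1=lambda u,v:((u+.5)/8-.5+210,(v+.5)/8-.5+145)
f2=lambda u,v:((u+.5)/5.5-.5+235,(v+.5)/5.5-.5+195)
for nm,u,v,z in[("bailL",237,105,.15),("bailR",485,185,.15),("hinL",166,310,.15),("hinR",415,385,.15),("end",218,510,.203),("baseL",165,415,.012),("baseR",450,515,.012),("endL",98,475,.203),("endR",335,545,.203)]:
    print(nm,onz("top",f1(u,v),z))
for nm,u,v,z in[("bailR",155,142,.15),("bailL",190,250,.15),("endtopcorner",430,30,.207)]:
    print("sc",nm,onz("scene",f2(u,v),z))
t=cv2.imread("pics/top0.png")[195:260,105:185];s=cv2.imread("pics/scene0.png")[265:355,365:455]
cv2.imwrite("pics/c3.png",np.hstack([cv2.resize(t,(400,325),interpolation=cv2.INTER_CUBIC),cv2.resize(s,(325,325),interpolation=cv2.INTER_CUBIC)]))
E
```

```text
bailL [0.6979 0.015  0.15  ]
bailR [ 0.6722 -0.0703  0.15  ]
hinL [0.6271 0.037  0.15  ]
hinR [ 0.6034 -0.0483  0.15  ]
end [0.5563 0.0101 0.203 ]
baseL [0.6034 0.0571 0.012 ]
baseR [ 0.5676 -0.053   0.012 ]
endL [0.5667 0.0492 0.203 ]
endR [ 0.5459 -0.0279  0.203 ]
sc bailR [ 0.67   -0.0671  0.15  ]
sc bailL [0.6953 0.0141 0.15  ]
sc endtopcorner [ 0.5528 -0.015   0.207 ]
```

View pics/c3.png

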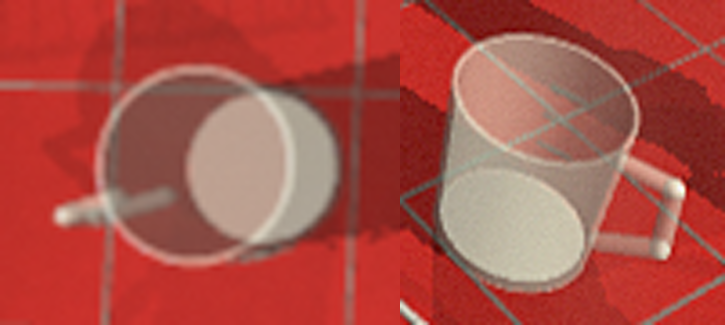

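The left panel shows the jug rim as an ellipse centred at (197,165), and its floor at (263,167). In the scene panel the rim is at (546,99). Holder: origin about (0.656,-0.0185), yaw about -0.285, and the views agree within 4 mm. Next: the jug position and a planner for the first move.

```bash
cat >> h.py <<'E'
from scipy.linalg import logm,expm
np.set_printoptions(precision=4,suppress=True)
YAW=-.285;O=np.array([.656,-.0185,0])
HX=np.array([np.cos(YAW),np.sin(YAW),0]);HY=np.array([-HX[1],HX[0],0]);Z=np.array([0,0,1.])
def hp(x,y,z): return O+x*HX+y*HY+z*Z
def orient(tilt,yaw=YAW):  # tool y=+hx, z down, then tip out by tilt
    hx=np.array([np.cos(yaw),np.sin(yaw),0]);hy=np.array([-hx[1],hx[0],0])
    return np.c_[hy,hx,-Z]@Ro.from_rotvec([-tilt,0,0]).as_matrix()
def T(R,p):
    M=np.eye(4);M[:3,:3]=R;M[:3,3]=p;return M
def now():
    s=read_state();return T(Ro.from_rotvec(s["tcp_rot"]).as_matrix(),s["tool_pos"])
def plan(tgt,n,cur=None):
    cur=now() if cur is None else cur
    D=np.linalg.inv(cur)@tgt
    S=np.real(expm(np.real(logm(D))/n))
    print(n,"rows:",np.round(S[:3,3]*100,2),np.round(Ro.from_matrix(S[:3,:3]).as_rotvec(),4),"total mm",np.round(D[:3,3]*1000,1))
E
python3 - <<'E'
from h import *
g=lambda u,v:((u+.5)/5-.5+105,(v+.5)/5-.5+195)
k=90/325
print("rim",onz("top",g(197,165),.12),"floor",onz("top",g(263,167),.004),"sc rim",onz("scene",(365+146*k-.4,265+99*k-.4),.12), onz("scene",(365+112*k-.4,265+225*k-.4),.006),"hnd",onz("top",g(62,216),.1))
plan(T(orient(0),hp(.028,0,.25)),24)
E
```

```text
rim [0.5015 0.2784 0.12  ] floor [0.5018 0.2798 0.004 ] sc rim [0.5036 0.2841 0.12  ] [0.5031 0.2833 0.006 ] hnd [0.4709 0.3612 0.1   ]
24 rows: [-3.56  0.36 -0.08] [-0.0001  0.0001  0.0615] total mm [-644.  -445.7  -19.1]
```

```bash
R='[-3.56,0.36,-0.08,0,0,0.0615]'
python3 -m crank '[[[-3.56,0.36,-0.08,0,0,0.0615],[-3.56,0.36,-0.08,0,0,0.0615],[-3.56,0.36,-0.08,0,0,0.0615],[-3.56,0.36,-0.08,0,0,0.0615],[-3.56,0.36,-0.08,0,0,0.0615],[-3.56,0.36,-0.08,0,0,0.0615],[-3.56,0.36,-0.08,0,0,0.0615],[-3.56,0.36,-0.08,0,0,0.0615]]]' 5.0 20
python3 -m crank '[[[-3.56,0.36,-0.08,0,0,0.0615],[-3.56,0.36,-0.08,0,0,0.0615],[-3.56,0.36,-0.08,0,0,0.0615],[-3.56,0.36,-0.08,0,0,0.0615],[-3.56,0.36,-0.08,0,0,0.0615],[-3.56,0.36,-0.08,0,0,0.0615],[-3.56,0.36,-0.08,0,0,0.0615],[-3.56,0.36,-0.08,0,0,0.0615]]]'
python3 -m crank '[[[-3.56,0.36,-0.08,0,0,0.0615],[-3.56,0.36,-0.08,0,0,0.0615],[-3.56,0.36,-0.08,0,0,0.0615],[-3.56,0.36,-0.08,0,0,0.0615],[-3.56,0.36,-0.08,0,0,0.0615],[-3.56,0.36,-0.08,0,0,0.0615],[-3.56,0.36,-0.08,0,0,0.0615],[-3.56,0.36,-0.08,0,0,0.0615]]]'
python3 -m crank '[[[0,0,0,0,0,0],[0,0,0,0,0,0]]]'
python3 - <<'E'
from h import *
plan(T(orient(0),hp(.028,0,.25)),1)
m=camera_model("wrist");im=read_camera("wrist");cv2.imwrite("pics/w1.png",im)
for p in[(.028,0,.15),(.028,.045,.15),(.028,-.045,.15),(-.1,0,.203)]:print(p,proj(m,hp(*p)))
np.save("w1.npy",m,allow_pickle=True)
E
```

```text
time: 0.77
tool_pos: [0.5009, 0.4912, 0.2368]
tcp_rot: [-1.331, -2.845, 0.002]
wrist_force: [-0.7, 0.1, -0.5]
width: 0.586
grip_force: 0.0
time: 1.43
tool_pos: [0.6567, 0.2544, 0.2432]
tcp_rot: [-1.983, -2.436, 0.001]
wrist_force: [0.2, -0.5, 0.1]
width: 0.586
grip_force: 0.0
time: 2.1
tool_pos: [0.682, -0.0279, 0.2497]
tcp_rot: [-2.517, -1.879, 0.001]
wrist_force: [0.4, 0.2, -0.1]
width: 0.584
grip_force: 0.0
time: 2.27
tool_pos: [0.6818, -0.0283, 0.2499]
tcp_rot: [-2.517, -1.879, 0.001]
wrist_force: [0.6, 0.0, -0.6]
width: 0.587
grip_force: 0.0
1 rows: [ 0.22  0.05 -0.01] [-0.0011  0.0001 -0.0033] total mm [ 2.2  0.5 -0.1]
(0.028, 0, 0.15) [277.504  211.8844]
(0.028, 0.045, 0.15) [277.3599 157.9846]
(0.028, -0.045, 0.15) [277.6334 260.2805]
(-0.1, 0, 0.203) [ 88.4914 235.8298]
```

View pics/w1.png

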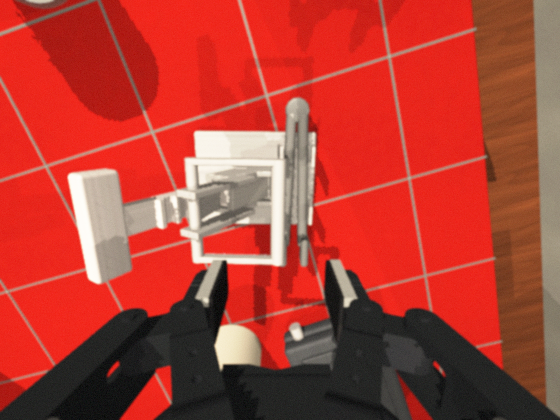

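The bail rod sits at x≈278, y 158–262, matching the projection (277.5, 158–260), so the holder pose is confirmed. Descending and pinching.

```bash
python3 -m crank '[[[0.1,0,3,0,0,0],[0.1,0,3,0,0,0],[0,0,3,0,0,0],[0,0,2,0,0,0],[0,0,1,0,0,0],[0,0,0,0,0,0]]]'
python3 -m crank '[[[0,0,0,0,0,0],[0,0,0,0,0,0],[0,0,0,0,0,0],[0,0,0,0,0,0],[0,0,0,0,0,0],[0,0,0,0,0,0]]]' 0.3 20
python3 - <<'E'
import numpy as np
for a in np.arange(0,.86,.1):print(round(a,1),np.round([7*(np.cos(a)-1),-7*np.sin(a)],2))
E
```

```text
time: 2.82
tool_pos: [0.6805, -0.0224, 0.1265]
tcp_rot: [-2.509, -1.883, 0.008]
wrist_force: [-0.4, -0.1, 0.0]
width: 0.586
grip_force: 0.0
time: 3.32
tool_pos: [0.6847, -0.0241, 0.1324]
tcp_rot: [2.513, 1.882, 0.006]
wrist_force: [3.4, 1.3, 1.6]
width: 0.13
grip_force: 20.6
0.0 [ 0. -0.]
0.1 [-0.03 -0.7 ]
0.2 [-0.14 -1.39]
0.3 [-0.31 -2.07]
0.4 [-0.55 -2.73]
0.5 [-0.86 -3.36]
0.6 [-1.22 -3.95]
0.7 [-1.65 -4.51]
0.8 [-2.12 -5.02]
```

```bash
python3 -m crank '[[[0,-0.03,-0.7,0,0,0],[0,-0.11,-0.69,0,0,0],[0,-0.17,-0.68,0,0,0],[0,-0.24,-0.66,0,0,0],[0,-0.31,-0.63,0,0,0],[0,-0.36,-0.59,0,0,0],[0,-0.43,-0.56,0,0,0],[0,-0.47,-0.51,0,0,0]]]'
python3 -m crank '[[[0,0,0,0,0,0],[0,0,0,0,0,0],[0,0,0,0,0,0],[0,0,0,0,0,0]]]'
python3 -m crank '[[[0,0,0,0,0,0],[0,0,0,0,0,0],[0,0,0,0,0,0],[0,0,-2.5,0,0,0],[0,0,-3,0,0,0],[0,0,-3,0,0,0],[0,0,-3,0,0,0],[0,0,0,0,0,0]]]' 5 20
python3 - <<'E'
from h import *
im=read_camera("scene")[180:300,225:375];cv2.imwrite("pics/s2.png",cv2.resize(im,(750,600),interpolation=cv2.INTER_CUBIC))
# grasp target 0.12 m back along the bar from crosspiece centre
b=np.array([-.5,0,.866]);g=.186+.10
plan(T(orient(np.pi/6),hp(0,0,.03)+g*(-.5*HX+.866*Z)),10)
E
```

```text
time: 3.98
tool_pos: [0.6661, -0.0184, 0.1832]
tcp_rot: [2.51, 1.88, 0.011]
wrist_force: [8.0, 1.8, 1.9]
width: 0.133
grip_force: 19.4
time: 4.32
tool_pos: [0.6657, -0.0182, 0.1838]
tcp_rot: [2.511, 1.88, 0.01]
wrist_force: [5.7, 1.8, 5.7]
width: 0.128
grip_force: 20.5
time: 4.98
tool_pos: [0.6652, -0.0186, 0.3033]
tcp_rot: [2.509, 1.879, 0.012]
wrist_force: [-0.0, -0.4, 1.1]
width: 0.584
grip_force: 0.0
10 rows: [-0.02 -1.54 -0.14] [-0.0517 -0.0001 -0.    ] total mm [  -2.3 -151.1   21.6]
```

View pics/s2.png

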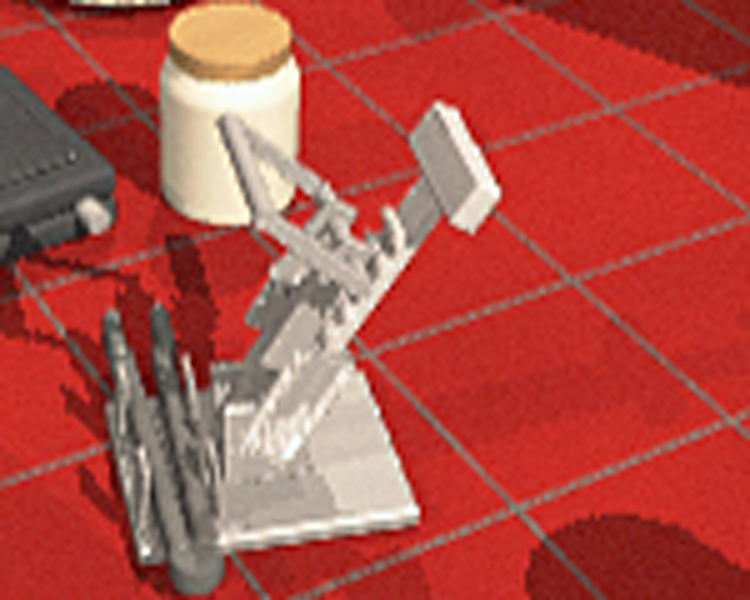

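The pawl stays up: the bail is now at (243,170) in the crop, well above its hinge, and the bar is home. Moving to the pre-grasp along the bar.

```bash
python3 -m crank '[[[0,-1.54,-0.14,-0.0517,0,0],[0,-1.54,-0.14,-0.0517,0,0],[0,-1.54,-0.14,-0.0517,0,0],[0,-1.54,-0.14,-0.0517,0,0],[0,-1.54,-0.14,-0.0517,0,0],[0,-1.54,-0.14,-0.0517,0,0],[0,-1.54,-0.14,-0.0517,0,0],[0,-1.54,-0.14,-0.0517,0,0]]]'
python3 -m crank '[[[0,-1.54,-0.14,-0.0517,0,0],[0,-1.54,-0.14,-0.0517,0,0],[0,0,0,0,0,0],[0,0,0,0,0,0]]]'
python3 - <<'E'
from h import *
plan(T(orient(np.pi/6),hp(0,0,.03)+(.186+.1)*(-.5*HX+.866*Z)),1)
m=camera_model("wrist");im=read_camera("wrist");cv2.imwrite("pics/w2.png",im)
for l in np.radians([30,32.5]):
  b=-np.sin(l)*HX+np.cos(l)*Z; n=np.cos(l)*HX+np.sin(l)*Z
  for a in(-.04,.04):
    for c in(-.008,.008):print(np.degrees(l),a,c,proj(m,hp(0,0,.03)+.2*b+a*HY+c*n))
E
```

```text
time: 5.7
tool_pos: [0.5432, 0.016, 0.2823]
tcp_rot: [2.233, 1.672, 0.349]
wrist_force: [0.4, -0.6, 0.4]
width: 0.583
grip_force: 0.0
time: 6.03
tool_pos: [0.5147, 0.0245, 0.2708]
tcp_rot: [2.159, 1.62, 0.422]
wrist_force: [-0.6, -0.7, 0.1]
width: 0.589
grip_force: 0.0
1 rows: [-0.15  0.74 -0.36] [-0.011   0.0011  0.0024] total mm [-1.5  7.4 -3.6]
29.999999999999996 -0.04 -0.008 [277.1848 267.8219]
29.999999999999996 -0.04 0.008 [296.4086 267.9485]
29.999999999999996 0.04 -0.008 [277.4907 172.2646]
29.999999999999996 0.04 0.008 [298.7865 172.3371]
32.5 -0.04 -0.008 [266.7485 267.4466]
32.5 -0.04 0.008 [285.9187 267.9699]
32.5 0.04 -0.008 [265.9325 172.1019]
32.5 0.04 0.008 [287.1665 172.334 ]
```

View pics/w2.png

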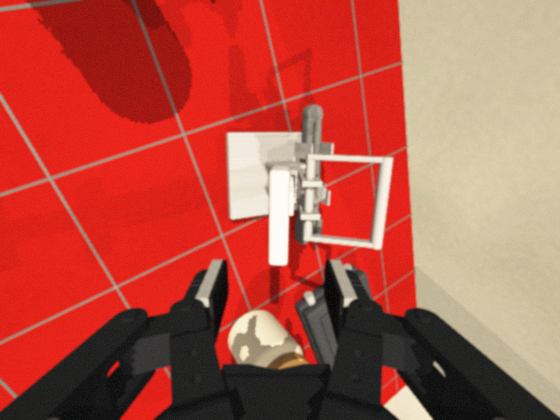

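The crosspiece end face is centred at (279,216.5), giving a lean of about 31.8° and an offset of +3 mm in hy. Moving down the bar to grasp.

```bash
python3 - <<'E'
from h import *
l=np.radians(31.8);b=-np.sin(l)*HX+np.cos(l)*Z
A=T(orient(l),hp(0,.003,.03)+(.30)*b)
plan(A,2);plan(T(orient(l),hp(0,.003,.03)+.167*b),6,A)
E
```

```text
2 rows: [ 0.05 -0.23 -0.83] [-0.0199  0.0001  0.0006] total mm [  1.   -4.8 -16.5]
6 rows: [-0.   -0.    2.22] [ 0. -0.  0.] total mm [ -0.   0. 133.]
```

```bash
python3 -m crank '[[[0.05,-0.23,-0.83,-0.02,0,0],[0.05,-0.23,-0.83,-0.02,0,0],[0,0,2.2,0,0,0],[0,0,2.2,0,0,0],[0,0,2.2,0,0,0],[0,0,1.5,0,0,0],[0,0,0,0,0,0],[0,0,0,0,0,0]]]'
python3 - <<'E'
from h import *
l=np.radians(31.8);b=-np.sin(l)*HX+np.cos(l)*Z
plan(T(orient(l),hp(0,.003,.03)+.167*b),1)
m=camera_model("wrist");im=read_camera("wrist");cv2.imwrite("pics/w3.png",im)
n=np.cos(l)*HX+np.sin(l)*Z
for a in(-.04,.04):
    for c in(-.008,.008):print(a,c,proj(m,hp(0,0.003,.03)+.2*b+a*HY+c*n))
print(read_state()["wrist_force"])
E
```

```text
time: 6.75
tool_pos: [0.5477, 0.0161, 0.2169]
tcp_rot: [2.13, 1.594, 0.453]
wrist_force: [-0.2, -0.4, 0.8]
width: 0.583
grip_force: 0.0
1 rows: [ 0.04 -0.18  5.17] [-0.0001  0.0014 -0.0006] total mm [ 0.4 -1.8 51.7]
-0.04 -0.008 [261.4709 313.1935]
-0.04 0.008 [286.8749 313.1627]
0.04 -0.008 [259.1441 189.0003]
0.04 0.008 [288.301  188.9602]
[0.3312 0.1863 0.3465]
```

View pics/w3.png

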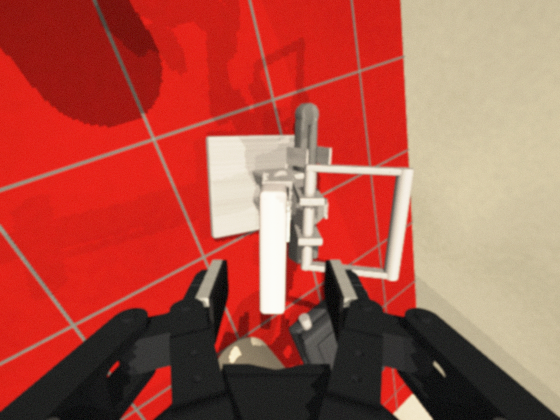

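Crosspiece at x 260–287, y 188–314, exactly as predicted. Final descent and grip.

```bash
python3 -m crank '[[[0,-0.1,1.6,0,0,0],[0,-0.1,1.6,0,0,0],[0,0,1.2,0,0,0],[0,0,0.8,0,0,0],[0,0,0,0,0,0],[0,0,0,0,0,0]]]'
python3 -m crank '[[[0,0,0,0,0,0],[0,0,0,0,0,0],[0,0,0,0,0,0],[0,0,0,0,0,0],[0,0,0,0,0,0],[0,0,0,0,0,0]]]' 0.6 30
python3 -c "
from h import *
s=read_state();R=now()[:3,:3];print(R.T@s['wrist_force'],s['torque'])"
```

```text
time: 7.3
tool_pos: [0.572, 0.0095, 0.173]
tcp_rot: [2.128, 1.594, 0.456]
wrist_force: [0.6, 0.4, -0.3]
width: 0.584
grip_force: 0.0
time: 7.8
tool_pos: [0.5719, 0.0096, 0.1733]
tcp_rot: [2.127, 1.593, 0.457]
wrist_force: [-4.9, 1.7, 6.9]
width: 0.183
grip_force: 32.0
[ 0.2695 -0.7569 -8.5731] [0.0978 0.5634 0.0518]
```

```bash
python3 -m crank '[[[0,0.01,-0.4,0,0,0],[0,0.01,-0.5,0,0,0],[0,0.02,-0.6,0,0,0],[0,0.02,-0.6,0,0,0],[0,0,0,0,0,0]]]' 0.6 60
python3 -c "
from h import *
s=read_state();R=now()[:3,:3];print(R.T@s['wrist_force'],R.T@s['torque'])"
```

```text
time: 8.22
tool_pos: [0.5611, 0.0126, 0.1913]
tcp_rot: [2.128, 1.594, 0.457]
wrist_force: [1.1, -0.1, -1.1]
width: 0.178
grip_force: 59.1
[0.2675 0.3516 1.5145] [ 0.3409 -0.0285  0.0122]
```

```bash
python3 -m crank '[[[0,0.02,-0.8,0,0,0],[0,0.02,-0.8,0,0,0],[0,0.02,-0.8,0,0,0],[0,0.02,-0.8,0,0,0],[0,0.02,-0.8,0,0,0],[0,0.02,-0.8,0,0,0],[0,0.02,-0.8,0,0,0],[0,0,0,0,0,0]]]'
python3 -m crank '[[[0,0,-1,0,0,0],[0,0,-1,0,0,0],[0,0,-1,0,0,0],[0,0,-1,0,0,0],[0,0,-1,0,0,0],[0,0,-1,0,0,0],[0,0,-1,0,0,0],[0,0,0,0,0,0]]]'
python3 -c "
from h import *
s=read_state();R=now()[:3,:3];print(R.T@s['wrist_force'],R.T@s['torque'],s['q'])"
```

```text
time: 8.88
tool_pos: [0.5342, 0.0208, 0.2405]
tcp_rot: [2.127, 1.593, 0.459]
wrist_force: [0.2, 0.1, -1.1]
width: 0.176
grip_force: 59.1
time: 9.55
tool_pos: [0.499, 0.0313, 0.3011]
tcp_rot: [2.126, 1.593, 0.461]
wrist_force: [1.4, 0.6, -1.8]
width: 0.174
grip_force: 59.1
[0.9667 0.053  2.1898] [ 0.3967  0.0865 -0.0064] [ 0.1768 -0.4508  2.2275 -0.3113  0.8762  0.6023]
```

The bar is free and about 147 mm out, with negligible side force. Planning the hover over the jug, with the bar leaning about 28° toward the robot.

```bash
cat >> h.py <<'E'
J=np.array([.5025,.281,0]);JY=.26;JL=np.radians(28);JX=np.array([np.cos(JY),np.sin(JY),0])
JB=-np.sin(JL)*JX+np.cos(JL)*Z
def jugpose(up,d=.028): return T(orient(JL,JY),J+d*JX+.006*Z+(.1686+up)*JB)
E
python3 - <<'E'
from h import *
H=jugpose(.165);print(H[:3,3]);plan(H,12)
E
```

```text
[0.3782 0.2479 0.3006]
12 rows: [ 1.79 -0.94 -0.54] [ 0.0059  0.0226 -0.0393] total mm [ 174.  -150.1  -93.3]
```

Reach would be tight there, so I'll insert at a 14° lean and tilt inside the jug.

```bash
sed -i 's/^def jugpose.*//' h.py; cat >> h.py <<'E'
def jugpose(up,d,deg):
    l=np.radians(deg);return T(orient(l,JY),J+d*JX+.006*Z+.1686*(-np.sin(l)*JX+np.cos(l)*Z)+up*Z)
E
python3 - <<'E'
from h import *
H=jugpose(.15,.012,14);print(H[:3,3]);plan(H,16)
E
```

```text
[0.4747 0.2736 0.3196]
16 rows: [ 1.52 -0.13 -0.21] [ 0.0193  0.0133 -0.0315] total mm [225.7 -67.7 -63.9]
```

```bash
python3 -m crank '[[[1.52,-0.13,-0.21,0.0193,0.0133,-0.0315],[1.52,-0.13,-0.21,0.0193,0.0133,-0.0315],[1.52,-0.13,-0.21,0.0193,0.0133,-0.0315],[1.52,-0.13,-0.21,0.0193,0.0133,-0.0315],[1.52,-0.13,-0.21,0.0193,0.0133,-0.0315],[1.52,-0.13,-0.21,0.0193,0.0133,-0.0315],[1.52,-0.13,-0.21,0.0193,0.0133,-0.0315],[1.52,-0.13,-0.21,0.0193,0.0133,-0.0315]]]'
python3 -m crank '[[[1.52,-0.13,-0.21,0.0193,0.0133,-0.0315],[1.52,-0.13,-0.21,0.0193,0.0133,-0.0315],[1.52,-0.13,-0.21,0.0193,0.0133,-0.0315],[1.52,-0.13,-0.21,0.0193,0.0133,-0.0315],[1.52,-0.13,-0.21,0.0193,0.0133,-0.0315],[1.52,-0.13,-0.21,0.0193,0.0133,-0.0315],[1.52,-0.13,-0.21,0.0193,0.0133,-0.0315],[1.52,-0.13,-0.21,0.0193,0.0133,-0.0315]]]'
python3 -m crank '[[[0,0,0,0,0,0],[0,0,0,0,0,0],[0,0,0,0,0,0]]]'
python3 - <<'E'
from h import *
plan(jugpose(.15,.012,14),1)
s=read_camera("scene");t=read_camera("top")
M=now();foot=M[:3,3]+.1686*M[:3,2];print(foot,proj(camera_model("scene"),foot),proj(camera_model("top"),foot))
a=cv2.resize(s[150:350,330:480],(450,600),interpolation=cv2.INTER_CUBIC);b=cv2.resize(t[150:280,100:187],(350,523))
cv2.imwrite("pics/hov.png",np.hstack([a,np.vstack([b,np.zeros((77,350,3),np.uint8)])]))
plan(jugpose(.02,.012,14),1)
E
```

```text
time: 10.22
tool_pos: [0.5019, 0.1552, 0.3063]
tcp_rot: [1.999, 1.99, 0.377]
wrist_force: [-0.7, -0.1, -2.3]
width: 0.174
grip_force: 59.1
time: 10.88
tool_pos: [0.4733, 0.2739, 0.3172]
tcp_rot: [1.815, 2.368, 0.285]
wrist_force: [0.3, 0.6, -1.8]
width: 0.18
grip_force: 59.1
time: 11.13
tool_pos: [0.4737, 0.2724, 0.3168]
tcp_rot: [1.817, 2.364, 0.285]
wrist_force: [-0.1, -0.1, -2.5]
width: 0.178
grip_force: 59.1
1 rows: [ 0.09  0.19 -0.24] [-0.0044  0.0002  0.0003] total mm [ 0.9  1.9 -2.4]
[0.5124 0.2823 0.1529] [404.339  281.7424] [138.3431 223.3511]
1 rows: [ 0.13 -2.89 12.38] [-0.0044  0.0002 -0.0005] total mm [  1.3 -28.9 123.8]
```

View pics/hov.png

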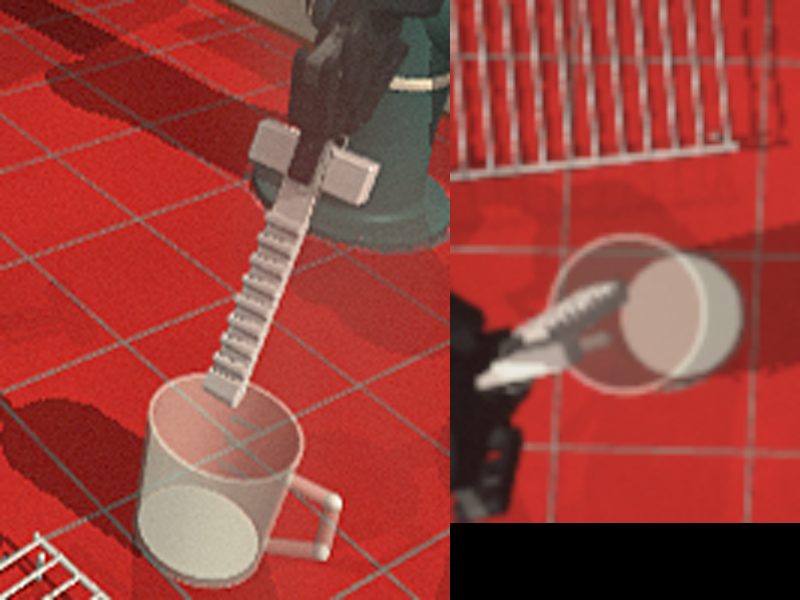

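The bar's foot in the scene picture is at about (405,283), against a predicted (404,282), over the jug mouth. Lowering vertically.

```bash
python3 -m crank '[[[0.02,-0.36,1.55,0,0,0],[0.02,-0.36,1.55,0,0,0],[0.02,-0.36,1.55,0,0,0],[0.02,-0.36,1.55,0,0,0],[0,0,0,0,0,0]]]'
python3 -m crank '[[[0.02,-0.36,1.55,0,0,0],[0.02,-0.36,1.55,0,0,0],[0.02,-0.36,1.55,0,0,0],[0,-0.36,1.55,0,0,0],[0,0,0,0,0,0],[0,0,0,0,0,0]]]'
python3 - <<'E'
from h import *
plan(jugpose(.02,.012,14),1);plan(jugpose(.01,.028,27),6)
E
```

```text
time: 11.65
tool_pos: [0.472, 0.2716, 0.2489]
tcp_rot: [1.821, 2.366, 0.276]
wrist_force: [0.5, -0.3, -3.3]
width: 0.178
grip_force: 59.1
time: 12.15
tool_pos: [0.4746, 0.2737, 0.1895]
tcp_rot: [1.819, 2.364, 0.284]
wrist_force: [1.3, -0.3, -2.2]
width: 0.177
grip_force: 59.1
1 rows: [-0.01  0.01 -0.01] [-0.0054  0.0002 -0.0006] total mm [-0.1  0.1 -0.1]
6 rows: [-0.   -0.44  0.26] [-0.0387  0.0001 -0.0001] total mm [ -0.1 -24.7  17.9]
```

```bash
python3 -m crank '[[[0,-0.44,0.26,-0.0387,0,0],[0,-0.44,0.26,-0.0387,0,0],[0,-0.44,0.26,-0.0387,0,0],[0,-0.44,0.26,-0.0387,0,0],[0,-0.44,0.26,-0.0387,0,0],[0,-0.44,0.26,-0.0387,0,0],[0,0,0,0,0,0],[0,0,0,0,0,0]]]'
python3 -m crank '[[[0,-0.12,0.25,0,0,0],[0,0,0,0,0,0],[0,-0.12,0.25,0,0,0],[0,0,0,0,0,0]]]'
python3 - <<'E'
from h import *
plan(jugpose(0,.028,27),1);print(read_state()["torque"])
E
```

```text
time: 12.82
tool_pos: [0.456, 0.2694, 0.1676]
tcp_rot: [1.709, 2.223, 0.537]
wrist_force: [-0.3, -1.0, -1.8]
width: 0.177
grip_force: 59.2
time: 13.15
tool_pos: [0.4565, 0.2693, 0.1607]
tcp_rot: [1.71, 2.223, 0.535]
wrist_force: [-0.2, 1.0, -3.6]
width: 0.177
grip_force: 59.2
1 rows: [-0.06 -0.3   0.35] [ 0.001  -0.0001 -0.0006] total mm [-0.6 -3.   3.5]
[-0.0785  0.4574 -0.043 ]
```

```bash
python3 -m crank '[[[0,-0.09,0.18,0,0,0],[0,0,0,0,0,0],[0,0,0,0,0,0]]]'
python3 -m crank '[[[0,-0.09,0.18,0,0,0],[0,0,0,0,0,0],[0,0,0,0,0,0]]]'
python3 -m crank '[[[0,-0.06,0.12,0,0,0],[0,0,0,0,0,0],[0,0,0,0,0,0]]]'
```

```text
time: 13.4
tool_pos: [0.456, 0.2691, 0.1583]
tcp_rot: [1.71, 2.224, 0.535]
wrist_force: [-0.1, 0.3, -2.9]
width: 0.182
grip_force: 59.2
time: 13.65
tool_pos: [0.4559, 0.2692, 0.1565]
tcp_rot: [1.71, 2.224, 0.535]
wrist_force: [0.4, -0.2, -2.5]
width: 0.177
grip_force: 59.2
time: 13.9
tool_pos: [0.4564, 0.2696, 0.1559]
tcp_rot: [1.709, 2.223, 0.537]
wrist_force: [-1.9, -1.3, -0.1]
width: 0.179
grip_force: 59.6
```

Contact with the floor felt. Lean the bar nearly onto the rim by turning about the foot before letting go.

```bash
python3 - <<'E'
from h import *
M=now();f=M[:3,3]+.1686*M[:3,2];a=np.radians(-3.7)
R=M[:3,:3]@Ro.from_rotvec([a,0,0]).as_matrix();plan(T(R,f-.1686*R[:,2]),3);print(f)
E
```

```text
3 rows: [ 0.   -0.36  0.  ] [-0.0215 -0.      0.    ] total mm [  0.  -10.9   0.4]
[0.5307 0.2895 0.0059]
```

```bash
python3 -m crank '[[[0,-0.36,0,-0.0215,0,0],[0,-0.36,0,-0.0215,0,0],[0,-0.36,0,-0.0215,0,0],[0,0,0,0,0,0],[0,0,0,0,0,0]]]' 0.6 30
python3 -m crank '[[[0,0,0.05,0,0,0],[0,0,0,0,0,0],[0,0,0,0,0,0]]]' 0.6 20
```

```text
time: 14.32
tool_pos: [0.447, 0.2671, 0.1507]
tcp_rot: [1.677, 2.182, 0.602]
wrist_force: [-1.0, 0.2, -0.7]
width: 0.179
grip_force: 59.3
time: 14.57
tool_pos: [0.4477, 0.2673, 0.1507]
tcp_rot: [1.678, 2.181, 0.602]
wrist_force: [-4.4, -1.4, 5.4]
width: 0.18
grip_force: 60.5
```

```bash
python3 -m crank '[[[0,0,0,0,0,0],[0,0,0,0,0,0],[0,0,0,0,0,0],[0,0,0,0,0,0],[0,0,0,0,0,0],[0,0,0,0,0,0],[0,0,0,0,0,0],[0,0,0,0,0,0]]]' 5 20
python3 -m crank '[[[0,0,-0.5,0,0,0],[0,0,-1,0,0,0],[0,0,-1,0,0,0],[0,0,-1,0,0,0],[0,0,-1,0,0,0],[0,0,-1,0,0,0],[0,0,0,0,0,0],[0,0,0,0,0,0]]]'
python3 - <<'E'
from h import *
s=read_camera("scene");t=read_camera("top");cv2.imwrite("pics/end_s.png",s)
print(read_state()["wrist_force"],read_state()["q"])
# numeric check: jug rim/floor unchanged vs start; bar pixels differ from start
s0=cv2.imread("pics/scene0.png");d=(cv2.absdiff(s,s0).max(2)>60)[200:350,330:470].astype(np.uint8)
n,l,st,c=cv2.connectedComponentsWithStats(d)
for i in range(1,n):
    if st[i,4]>40:print(st[i]+[330,200,0,0,0])
l=np.radians(33);f=np.array([.5307,.2895,.006])
for k in(0,.1,.2):print(k,proj(camera_model("scene"),f+k*(-np.sin(l)*JX+np.cos(l)*Z)))
E
```

```text
time: 15.23
tool_pos: [0.4472, 0.2669, 0.1498]
tcp_rot: [1.678, 2.182, 0.601]
wrist_force: [-0.2, -0.4, -0.0]
width: 0.587
grip_force: 0.0
time: 15.9
tool_pos: [0.4202, 0.2602, 0.1988]
tcp_rot: [1.676, 2.181, 0.605]
wrist_force: [0.2, -0.5, -0.7]
width: 0.584
grip_force: 0.0
[-0.0373 -0.5491 -0.431 ] [ 0.6354 -0.3813  2.3702 -0.3066  0.6694  0.5701]
[ 330  200  115  107 2132]
[330 219  11  16  54]
[426 229  21  18 177]
[330 249  21  14 120]
[336 265  35  21 217]
[438 305  21  19  85]
0 [388.6604 333.4303]
0.1 [407.9097 295.2946]
0.2 [427.6798 256.1269]
```

```bash
python3 -m crank '[[[0,0.7,-1.2,0,0,0],[0,1,-1.73,0,0,0],[0,1,-1.73,0,0,0],[0,1,-1.73,0,0,0],[0,1,-1.73,0,0,0],[0,1,-1.73,0,0,0],[0,0,0,0,0,0],[0,0,0,0,0,0]]]'
python3 - <<'E'
from h import *
for n in("scene","top"):
    a=read_camera(n);cv2.imwrite(f"pics/e_{n}.png",a)
    b=cv2.imread(f"pics/{n}0.png");m=camera_model(n)
    # jug shift by templates of lower jug and handle / floor
    for nm,P in(("base",J+.03*Z),("handle",np.array([.474,.355,.07]))):
        u,v=proj(m,P).astype(int);w=12
        r=cv2.matchTemplate(a[v-w-12:v+w+12,u-w-12:u+w+12],b[v-w:v+w,u-w:u+w],cv2.TM_CCOEFF_NORMED)
        _,q,_,loc=cv2.minMaxLoc(r);print(n,nm,(u,v),"score",round(q,3),"shift",loc[0]-12,loc[1]-12)
    # bar: colour along the expected line, now vs before
    hs=lambda im:cv2.cvtColor(im,cv2.COLOR_BGR2HSV)
    f=np.array([.5307,.2895,.006])
    for deg in(29,31,33,35,37,40):
        l=np.radians(deg);o=[]
        for k in(.125,.14,.155,.17,.186,.198):
            u,v=np.round(proj(m,f+k*(-np.sin(l)*JX+np.cos(l)*Z))).astype(int);o.append(int(hs(a)[v,u,1]))
        print(deg,"sat",o)
E
```

```text
time: 16.67
tool_pos: [0.4191, 0.2596, 0.3117]
tcp_rot: [1.678, 2.181, 0.603]
wrist_force: [0.5, -0.4, -0.1]
width: 0.585
grip_force: 0.0
scene base (np.int64(396), np.int64(319)) score 0.661 shift 7 5
scene handle (np.int64(434), np.int64(324)) score 0.989 shift 0 0
29 sat [45, 50, 46, 46, 49, 40]
31 sat [45, 47, 47, 54, 50, 25]
33 sat [41, 42, 46, 55, 45, 32]
35 sat [41, 42, 46, 55, 47, 72]
37 sat [47, 49, 43, 55, 47, 108]
40 sat [48, 46, 49, 56, 50, 73]
top base (np.int64(153), np.int64(227)) score 0.648 shift 0 -1
top handle (np.int64(123), np.int64(236)) score 0.99 shift 0 0
29 sat [38, 37, 38, 43, 42, 40]
31 sat [37, 33, 39, 39, 40, 25]
33 sat [37, 38, 39, 39, 33, 30]
35 sat [30, 38, 39, 38, 31, 62]
37 sat [37, 38, 39, 28, 33, 184]
40 sat [42, 31, 32, 29, 183, 197]
```

The jug handle has shifted 0 px. The bar rests on the rim at about 33°, with its foot on the floor, and the arm is clear. Handing in.

```bash
python3 -c "
from workcell import *
print(finish_job())"
```

```text
the job is handed in; nothing more can be done
None
```

The job is handed in: the pawl was left lifted, and the bar stands foot down in the unmoved jug, leaning about 33° on its rim; the hand-in returned no verdict.

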